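# Load the brass thrust disc into the sprung fixture with the loading blade

## Robot

A 6-joint arm with a two-finger parallel gripper is mounted at the origin on the work surface. World frame = base frame: x ahead of the robot, y to its left, z up, the work surface at z = 0. Lengths are in m, angles in rad, forces in N, time in s.
With the tool pointing down it reaches from about 0.425 to 0.95 m from the base axis. Payload 3.5 kg.
Tool frame: the origin (TCP) lies at the very end of the fingers, on their centre line; the grasp point (between the pads) lies 19 mm behind it; z points along the fingers, y is the line along which they close (so a half turn about z gives the same grasp; the last joint's range is limited). The gripper opens to 85 mm and grips with 20 to 120 N. Pads are 22 mm wide; open, the fingers measure 114 mm over their backs; the gripper's body (76 mm by 85 mm) begins 54 mm behind the grasp point. The pads swing forward as they close: fully open they stand 13 mm farther back than shut.
Start: joints at [-1.269, 0.286, 1.577, -0, 1.279, -0.15], TCP at [0.295, -0.607, 0.231] pointing down, gripper open.
Joint ranges: [-2.77, 2.77], [-0.9, 2.22], [0.21, 2.48], [-1.53, 4.67], [0.24, 2.81], [-2.84, 2.84]. Speed limits (rad/s): [2.79, 2.79, 3.14, 3.14, 3.14, 3.14].

## Interface

Orientations are given as a unit quaternion [x, y, z, w].
In Python, from plant import ctrl gives the robot as it stands.
- The arm moves only by the tool carry_out, never from a script. Its argument "deltas" is one flat list of numbers, 6 for each row, row after row: the shift along the tool's x, y, z in m, then the turn, a rotation vector about the tool's x, y, z in rad. A call has 1 to 5 rows; each row is the pose to reach, as a shift and turn from the pose commanded when the call began, along the tool's axes at that moment; what a row does not reach only later rows make up. A row lasts 1/8 s, in which the tool goes at most 62.5 mm and 10.7 degrees, less where a joint would pass 70% of its speed; a pose out of reach is approached as far as the arm can. A call with a gripper value outside its range is refused whole. "grip" is the opening in per cent of the stroke, from 0 (shut) to 100 (fully open), set as the call begins (left out, the last holds). The fingers move at their own pace and stop on an object; "grip_force" is the grip in N (left out, the last holds). Time passes only in rows, so rows that repeat a pose let the fingers close. It gives the time, the measured TCP pose, the force, the opening and the grip force at its end, in the units of the state.
- ctrl.get_state(): the state, without advancing time (a new reading comes with each control period).
- ctrl.read_camera(name): name is "scene" or "side" or "wrist"; returns (picture, depth): 400x640x3 uint8, red, green, blue; 400x640 float32, m along the optical axis (not along the pixel's ray), 0 where there is no reading.
- ctrl.camera_model(name): a dict with "intrinsics" (3x3 intrinsics, pixels), "extrinsics" (4x4, takes a point from world to camera coordinates); the wrist camera has in their place "hand_eye" (4x4, takes a point from camera to tool coordinates, whose origin is the TCP and whose axes are the flange's). Camera axes: x right, y down, z forward; pixel columns grow to the right and rows downward; lengths in m; the calibration is good to about 2 mm. A picture is of the moment at which its call begins: read the wrist's pose just before it. camera_model takes no time and is no camera call.
- ctrl.sign_off(): hands the job in; it is judged then, once.
Trained networks look in the newest picture that a camera, given by its name, has taken for a name from the list of things; names that differ only in an ending like _2 or _b are one class to them, and where a whole thing is asked for, a point or a joint stands for the part that bears it (a point fixed in the world has none). Each returns a list of dicts, best first, with "score" (0 to 1); they miss things now and then, are a little off and sometimes report something else, mostly with a low value. They report only what shows in the picture. A call takes as long as a camera call. They do not tell look-alikes from the thing itself.
- ctrl.find_in(camera, query): "uv" ([column, row] in pixels, amid what is visible of it).
The state is a dict: "time": time; "qpos": joint angles; "dq": joint speeds; "joint_efforts": joint torques, N m; "eef_pos": TCP position; "tcp_rot": TCP orientation; "contact_force": force on the tool from outside, world axes, zero at the start; "wrist_torque": the same for the moment, N m; "opening": opening from 0.0 (shut) to 1.0 (fully open); "finger_force": force on a finger pad.
Only numpy, scipy, OpenCV 4.12 (cv2) and the standard library are available. Lean on these libraries where they do the work, as an engineer would, in place of code of your own. Each camera call takes 0.05 s, during which the arm holds its last target. There are 200 camera calls.

## Task

Take the orange-handled sprung loading blade from the black mat, slide it under the brass disc on its grey stand, and carry the disc level on the blade to the green fixture. Set the disc on the fixture's track and, with the blade's heel, push it gently (never more than 12 N on the disc) between the two sprung rods until it is fully home against both stop pins; then draw the blade out and lay it flat on the black mat again. Move the disc only with the blade, never with the fingers, and leave everything else where it is.

Things in the scene. Friction and masses are not known exactly. Their poses are not given: they have to be found in the camera images.
- lifter: The loading blade, 0.27 kg. Orange handle block 80 long (x) x 20 wide (y) x 40 high (z); origin at the centre of the handle's underside, x towards the blade tip, z up; grip it across y. A steel blade, flush with the underside, sticks out in front. It starts flat on the mat, blade pointing roughly away from the robot
- lifter_heel (a point): Lifter x = +110, 4 above the underside: front of the heel at its shortest setting; the stem is clamped up to 24 farther out, not measured. From the heel the blade, 20 wide, 4 thick, runs 60 on to its tip. The heel pushes with a round nose 20 wide, foremost 7.5 above the blade, top 10.5. Pushed back, the sprung heel holds to about 3 N, then gives about 0.17 mm per N, at most 4 mm
- mat: Thin black rubber mat, fixed, 300 (x) x 150 (y) x 2 thick; origin at the centre of its underside
- disc: Brass disc, 44 diameter, 10 thick, about 125 g (hidden spread); origin at the centre of its underside. It lies on stand
- stand: Grey stand of the brass disc, fixed, 64 (x) x 74 (y) x 55 high; origin at the centre of its underside. A slot 30 wide, 35 deep (slot floor 20 above the table) runs through its top along x, so the disc bridges the slot and the blade can be slid in below it along +x
- nest: Green fixture, fixed; origin on the table exactly below the disc's place when home; x = the way the disc is pushed. Its track is a flat deck 55 above the table, from x = -85 to +33, y = -56 to +56, cut by a slot 30 wide along x (slot floor 30 above the table) in which the blade runs while the disc bridges it. Home: disc origin at x = 0, y = 0, 55 high
- nest_track (a point): Nest x = -62, on the deck's height over the slot: the middle of the open end of the track, where the disc can be set down clear of the rods
- nest_rods (a point): Nest x = -34, deck height: front end of the two sprung steel rods (8 thick, along x to nest x = +5, lying on the deck), 41 clear between them at rest. They give sideways as the disc is pushed in and then hold it; pushing takes about 3 to 7 N, the friction varies. Dark blocks 44 to 56 either side of the middle stand 20 above the deck
- nest_pins (a point): Nest x = +18, deck height: midway between the two upright stop pins (10 diameter, 16 high, 20 either side), which stop the disc dead when home; their 16 wide heads start 12 above the deck and just overhang the disc
- steel_disc: Dark steel disc, same size, on a second grey stand of the same shape. Leave alone
- wrench: Steel wrench lying on the table. Leave alone
- screwdriver: Screwdriver lying on the table. Leave alone
- bearing: Steel bearing ring, 52 diameter, 15 high, flat on the table; origin at the centre of its underside. Leave alone
- tub: White plastic tub, 110 diameter, 90 high. Leave alone
- oil: Red can, 60 diameter, 140 high. Leave alone
- pin: Short steel pin, 18 diameter, 50 long, lying. Leave alone
There are look-alikes about, which are no part of the job. What is shaped like the lifter but turquoise is not meant.

How it is judged:
By the outcome, as a careful person would: the job done as asked, in the order asked, and still so for the second after the job is handed in, with the robot touching nothing.
It also fails if it takes over 72 s, if anything falls off the work surface, if the arm or the gripper's body presses on something with over 40 N, if the wrist force passes 120 N, or if a joint passes its speed limit or range.

## Working session

There is one attempt and no reset: what is moved stays moved. The work goes in short steps, Python scripts to look and compute and a tool call to move; the robot and the scene stay as the last step left them, time stands still between calls to the robot, and variables do not carry over. Pictures are saved under pics/ and viewed, at most 11 in all, crops included, and the job is handed in when it is done.

Besides the shell and the picture viewer there is one more tool, called after "Call:" as name(argument=value, ...) on one line, values as JSON. carry_out: Moves the arm, as the interface text tells. Its arguments: {"type":"object","properties":{"deltas":{"type":"array"},"grip":{"type":"number"},"grip_force":{"type":"number"}},"required":["deltas"]}

```bash
ls; mkdir -p pics; cat > h.py <<'E'
import numpy as np, cv2
from plant import ctrl
from scipy.spatial.transform import Rotation as R
def save(n,p): cv2.imwrite(p,cv2.cvtColor(n,cv2.COLOR_RGB2BGR))
def c2w(name,st=None):
    m=ctrl.camera_model(name)
    if name=='wrist':
        T=np.eye(4);T[:3,:3]=R.from_quat(st['tcp_rot']).as_matrix();T[:3,3]=st['eef_pos']
        return T@np.array(m['hand_eye'])
    return np.linalg.inv(np.array(m['extrinsics']))
def cloud(name):
    st=ctrl.get_state(); p,d=ctrl.read_camera(name)
    m=ctrl.camera_model(name);
    K=np.array(m['intrinsics'])if 'intrinsics' in m else None
    T=c2w(name,st); v,u=np.mgrid[:400,:640]
    X=np.stack([(u-K[0,2])/K[0,0]*d,(v-K[1,2])/K[1,1]*d,d,np.ones_like(d)],-1)@T.T
    return p,d,X[...,:3],K,T
E
python3 - <<'E'
from h import *
for c in ['scene','side']:
    p,d,X,K,T=cloud(c); save(p,f'pics/{c}0.png'); np.savez(f'{c}0.npz',p=p,X=X,d=d)
    print(c,T.round(3).tolist(),K.tolist())
    for q in ['lifter','disc','stand','nest','mat','lifter_heel','nest_pins','nest_rods','nest_track']:
        for r in ctrl.find_in(c,q)[:3]:
            u,v=map(int,np.round(r['uv'])); print(q,round(r['score'],2),u,v,X[v,u].round(3),p[v,u])
print(ctrl.get_state())
E
```

```text
pics
scene [[0.452, 0.452, -0.769, 1.439], [0.892, -0.254, 0.375, -0.542], [-0.026, -0.855, -0.518, 0.729], [0.0, 0.0, 0.0, 1.0]] [[507.0790373081338, 0.0, 312.61088462616374], [0.0, 507.0790373081338, 195.89763768452394], [0.0, 0.0, 1.0]]
lifter 0.93 186 189 [ 0.194 -0.323  0.029] [24 90 85]
lifter 0.9 218 250 [ 0.494 -0.329  0.021] [41 40 40]
disc 0.47 402 212 [0.626 0.089 0.068] [185 138  65]
stand 0.87 402 227 [0.666 0.061 0.058] [112 113 108]
nest 0.79 449 198 [0.619 0.237 0.059] [ 68 113  83]
mat 0.68 231 256 [ 0.511 -0.305  0.006] [44 43 40]
lifter_heel 0.82 218 243 [ 0.479 -0.323  0.029] [74 73 72]
lifter_heel 0.44 449 198 [0.619 0.237 0.059] [ 68 113  83]
nest_pins 0.61 448 191 [0.601 0.248 0.067] [133 131 125]
nest_rods 0.94 448 196 [0.621 0.231 0.068] [43 42 42]
nest_track 0.59 446 196 [0.624 0.222 0.072] [44 44 44]
nest_track 0.31 281 330 [ 0.795 -0.302  0.025] [183  34  29]
side [[-0.807, -0.397, 0.437, 0.012], [-0.59, 0.559, -0.582, 0.54], [-0.013, -0.728, -0.685, 0.805], [0.0, 0.0, 0.0, 1.0]] [[419.9878350113825, 0.0, 316.83959198967716], [0.0, 419.9878350113825, 191.3
[... 871 characters left out ...]
time': 1.0, 'qpos': array([-1.26900379e+00,  2.86305792e-01,  1.57667964e+00, -1.49560291e-05,
        1.27862742e+00, -1.50010814e-01]), 'dq': array([-0.00203844, -0.00017335, -0.00154758,  0.00172545,  0.00115835,
       -0.0014422 ]), 'joint_efforts': array([-4.67564441e-04, -4.05976331e+01, -2.92948294e+01, -1.26051518e-04,
        5.74658043e-04, -6.72194759e-06]), 'eef_pos': array([ 0.29471036, -0.60725102,  0.23133204]), 'tcp_rot': array([ 9.74592059e-01,  2.23987317e-01, -7.90646462e-06, -9.53100547e-06]), 'contact_force': array([-0.94162952, -0.01232902, -0.30224632]), 'wrist_torque': array([ 0.00286147, -0.03727547, -0.032718  ]), 'finger_force': 0.0, 'opening': 0.9979333214304558}
```

View pics/scene0.png

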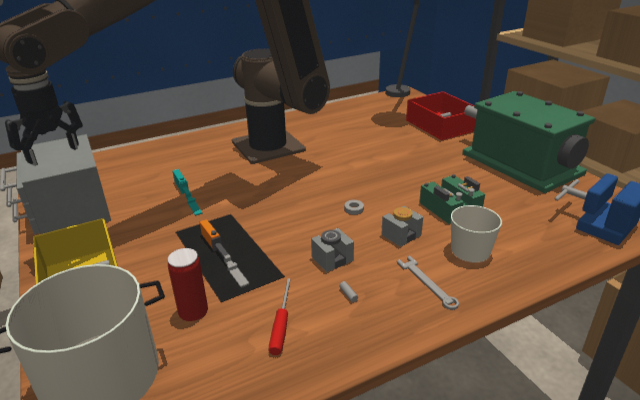

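View pics/side0.png

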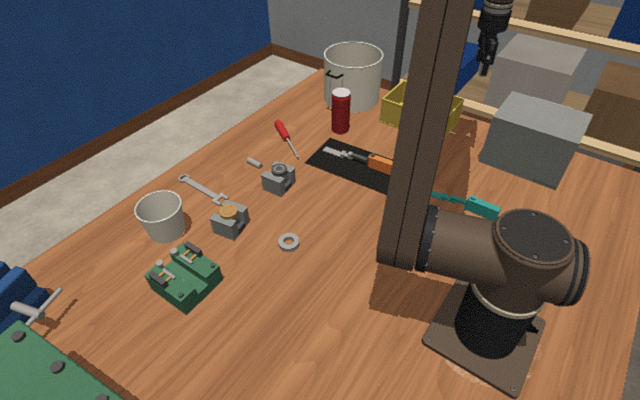

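The scene view shows the orange lifter on the black mat (210,240), the turquoise look-alike (185,190), the brass disc on its stand (402,213), the dark disc (333,238) and the green nest (452,195). Next I get rough poses from the colour clouds.

```bash
cat >> h.py <<'E'
def orient(pts):
    c,(w,h),a=cv2.minAreaRect((pts[:,:2]*1000).astype(np.float32)); return c,w,h,a
def delta(pos,yaw,cur=None):
    """tool delta to pose: tool pointing down, tool x at world yaw"""
    st=cur or ctrl.get_state(); R0=R.from_quat(st['tcp_rot'])
    Rt=R.from_euler('z',yaw)*R.from_euler('x',np.pi)
    return np.r_[R0.inv().apply(np.array(pos)-st['eef_pos']),(R0.inv()*Rt).as_rotvec()].round(4)
E
python3 - <<'E'
from h import *
print(ctrl.camera_model('wrist'))
for c in ['scene','side']:
    f=np.load(c+'0.npz');p,X=f['p'],f['X'];hsv=cv2.cvtColor(p,cv2.COLOR_RGB2HSV)
    w=(X[...,0]>.3)&(X[...,0]<.95)&(abs(X[...,1])<.5)
    o=w&(hsv[...,0]<16)&(hsv[...,1]>150)&(X[...,2]>.012)&(X[...,2]<.06)&(X[...,1]<-.25)&(X[...,0]<.6)
    g=w&(hsv[...,0]>50)&(hsv[...,0]<85)&(hsv[...,1]>60)&(X[...,2]>.045)&(X[...,2]<.07)
    b=w&(hsv[...,0]>10)&(hsv[...,0]<30)&(hsv[...,1]>90)&(X[...,2]>.05)&(X[...,2]<.08)&(X[...,1]>-.1)
    s=w&(hsv[...,1]<60)&(X[...,2]>.048)&(X[...,2]<.060)&(abs(X[...,1]-.08)<.06)
    for n,m in zip(['orange','green','brass','stand'],[o,g,b,s]):
        print(c,n,m.sum(),orient(X[m]) if m.sum() else '',X[m].mean(0).round(3))
E
```

```text
{'intrinsics': array([[279.25361674,   0.        , 320.93124181],
       [  0.        , 279.25361674, 199.64799198],
       [  0.        ,   0.        ,   1.        ]]), 'hand_eye': array([[-5.74060782e-04, -9.44511222e-01, -3.28478649e-01,
         8.39577369e-02],
       [ 9.99999806e-01, -4.62229034e-04, -4.18536064e-04,
        -8.92300235e-04],
       [ 2.43479641e-04, -3.28478825e-01,  9.44511303e-01,
        -1.41659607e-01],
       [ 0.00000000e+00,  0.00000000e+00,  0.00000000e+00,
         1.00000000e+00]])}
scene orange 235 ((431.1834716796875, -328.8952941894531), 79.55818939208984, 20.010547637939453, 4.929837703704834) [ 0.43  -0.332  0.038]
scene green 721 ((590.2569580078125, 272.7132568359375), 117.15570068359375, 114.04571533203125, 1.0956385135650635) [0.597 0.267 0.055]
scene brass 290 ((612.8648681640625, 228.8406982421875), 602.57373046875, 219.4721221923828, 72.37950134277344) [0.62  0.137 0.066]
scene stand 283 ((630.1848754882812, 88.57705688476562), 64.12335205078125, 78.27137756347656, 11.366135597229004) [0.64  0.079 0.056]
side orange 270 ((429.43328857421875, -323.9894104003906), 72.124267578125, 21.96224594116211, 5.112162113189697) [ 0.427 -0.319  0.032]
side green 1231 ((585.0037841796875, 276.38775634765625), 120.81378173828125, 112.48084259033203, 1.0692511796951294) [0.569 0.279 0.054]
side brass 328 ((673.700439453125, 198.63510131835938), 189.25953674316406, 579.551513671875, 4.427596569061279) [0.621 0.153 0.062]
side stand 301 ((625.6375122070312, 92.31419372558594), 65.49436950683594, 77.30904388427734, 11.015084266662598) [0.621 0.098 0.054]
```

```bash
python3 - <<'E'
from h import *
print(delta([.56,.19,.30],0.0))
E
```

```text
[ 0.5867 -0.6014 -0.0687 -0.      0.      0.4518]
```

Call:
carry_out(deltas=[0.03, -0.03, -0.01, 0, 0, 0, 0.075, -0.075, -0.02, 0, 0, 0, 0.12, -0.12, -0.03, 0, 0, 0, 0.16, -0.16, -0.04, 0, 0, 0, 0.2, -0.2, -0.05, 0, 0, 0])

```text
time: 1.62
eef_pos: [0.3877, -0.3381, 0.2819]
tcp_rot: [0.975, 0.224, 0.0, 0.0]
contact_force: [0.7, -0.2, 0.7]
opening: 0.997
finger_force: 0.0
```

Call:
carry_out(deltas=[0.04, -0.04, -0.005, 0, 0, 0, 0.08, -0.08, -0.01, 0, 0, 0, 0.12, -0.12, -0.01, 0, 0, 0, 0.16, -0.16, -0.02, 0, 0, 0, 0.2, -0.2, -0.02, 0, 0, 0])

```text
time: 2.25
eef_pos: [0.4807, -0.0711, 0.3027]
tcp_rot: [0.975, 0.224, 0.001, 0.001]
contact_force: [0.8, 0.5, 0.7]
opening: 0.998
finger_force: 0.0
```

Call:
carry_out(deltas=[0.04, -0.04, 0, 0, 0, 0.1, 0.08, -0.08, 0, 0, 0, 0.2, 0.12, -0.12, 0, 0, 0, 0.3, 0.16, -0.16, 0, 0, 0, 0.4, 0.187, -0.2, 0, 0, 0, 0.452])

```text
time: 2.88
eef_pos: [0.5614, 0.1909, 0.3013]
tcp_rot: [1.0, -0.001, 0.0, -0.0]
contact_force: [0.4, 0.5, -0.4]
opening: 1.0
finger_force: 0.0
```

Call:
carry_out(deltas=[0, 0, 0, 0, 0, 0, 0, 0, 0, 0, 0, 0])

```text
time: 3.12
eef_pos: [0.5607, 0.1887, 0.3012]
tcp_rot: [1.0, 0.0, -0.0, 0.0]
contact_force: [0.1, 0.5, 1.0]
opening: 0.997
finger_force: 0.0
```

```bash
python3 - <<'E'
from h import *
p,d,X,K,T=cloud('wrist'); save(cv2.resize(p,(800,500),interpolation=cv2.INTER_CUBIC),'pics/w1.png'); np.savez('w1.npz',p=p,X=X)
hsv=cv2.cvtColor(p,cv2.COLOR_RGB2HSV)
for q in ['disc','nest','nest_pins','nest_rods','nest_track']:
    for r in ctrl.find_in('wrist',q)[:2]:
        u,v=map(int,np.round(r['uv'])); print(q,round(r['score'],2),u,v,X[v,u].round(3))
g=(hsv[...,0]>45)&(hsv[...,0]<90)&(hsv[...,1]>50)&(abs(X[...,2]-.055)<.006)
print('green',orient(X[g]),X[g][:,2].mean())
b=(hsv[...,0]>10)&(hsv[...,0]<30)&(hsv[...,1]>90)&(abs(X[...,2]-.065)<.006)
print('brass',b.sum(),cv2.minEnclosingCircle((X[b][:,:2]*1000).astype(np.float32)),X[b].mean(0))
s=(hsv[...,1]<60)&(abs(X[...,2]-.055)<.004)&(abs(X[...,1]-.09)<.055)&(abs(X[...,0]-.628)<.055)
print('stand',s.sum(),orient(X[s|b]),X[s][:,2].mean())
E
```

```text
disc 0.81 394 119 [0.624 0.094 0.065]
nest 0.86 261 144 [0.587 0.277 0.029]
nest_pins 0.96 258 143 [0.588 0.281 0.028]
nest_track 0.56 258 144 [0.587 0.282 0.028]
green ((529.1613159179688, 376.76116943359375), 255.01902770996094, 335.9424133300781, 7.048616409301758) 0.05422364782231323
brass 1147 ((667.1928100585938, 324.8768310546875), 257.38006591796875) [0.62286749 0.14251679 0.06354349]
stand 1383 ((652.6451416015625, 315.5295715332031), 538.876708984375, 134.4990234375, 77.03767395019531) 0.05391301246173343
```

View pics/w1.png

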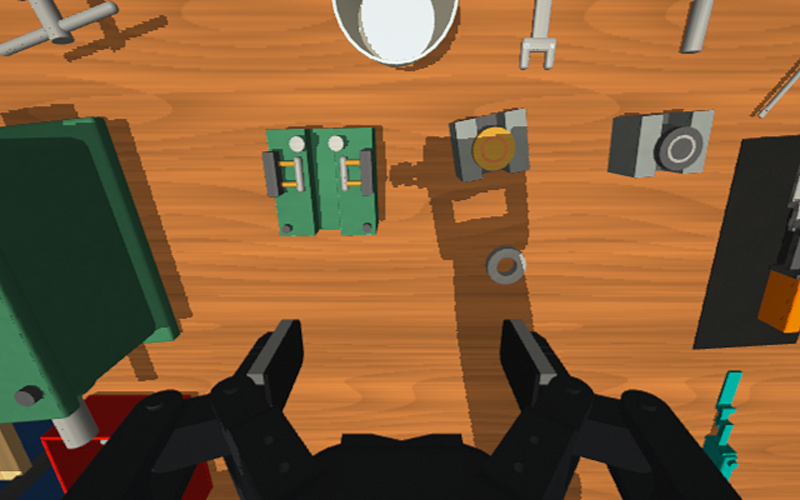

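Up in the picture is world +x. The nest's pins, at (297,143) and (336,143), are at the far end, so the push goes along about +x. The disc sits on its stand at (493,147). Next I refine the poses with bounded masks.

```bash
python3 - <<'E'
from h import *
f=np.load('w1.npz');p,X=f['p'],f['X'];hsv=cv2.cvtColor(p,cv2.COLOR_RGB2HSV)
def box(c,r): return (abs(X[...,0]-c[0])<r)&(abs(X[...,1]-c[1])<r)
nb=box((.588,.276),.085)
g=nb&(hsv[...,0]>45)&(hsv[...,0]<90)&(hsv[...,1]>50)&(abs(X[...,2]-.055)<.005)
print('green',g.sum(),orient(X[g]),np.median(X[g][:,2]))
# slot: floor pixels
sf=nb&(hsv[...,1]>50)&(abs(X[...,2]-.030)<.005)&(abs(X[...,1]-.276)<.02)
q=X[sf]; print('floor',orient(q),np.median(q[:,2]))
# edges of the deck next to the slot by x bins
G=X[g];xs=[];ym=[]
for x in np.arange(.545,.64,.008):
    k=G[abs(G[:,0]-x)<.004]; a=k[k[:,1]<.276,1].max();b=k[k[:,1]>.276,1].min();xs.append(x);ym.append((a+b)/2);print(x.round(3),a.round(4),b.round(4))
print('slot mid',np.polyfit(xs,ym,1),np.interp(.614,xs,ym))
pins=nb&(X[...,2]>.065)&(X[...,2]<.08)&(hsv[...,2]>120)&(hsv[...,1]<60)&(X[...,0]>.615)
n,l,s,c=cv2.connectedComponentsWithStats(pins.astype(np.uint8))
for i in range(1,n):
    if s[i,4]>20: print('pin',s[i,4],X[l==i].mean(0).round(4))
db=box((.624,.094),.05)
b=db&(hsv[...,0]>10)&(hsv[...,0]<30)&(hsv[...,1]>90)&(X[...,2]>.0605)
c=(X[b][:,:2]*1000).astype(np.float32)
print('brass',b.sum(),cv2.minEnclosingCircle(c),cv2.fitEllipse(cv2.convexHull(c)),np.median(X[b][:,2]))
s=db&(hsv[...,1]<70)&(abs(X[...,2]-.055)<.004)
print('stand',s.sum(),orient(X[s|b]),orient(X[s]),np.median(X[s][:,2]))
E
```

```text
green 3566 ((585.6992797851562, 275.80615234375), 117.55435180664062, 111.14985656738281, 0.9607774615287781) 0.053923005845987776
floor ((585.3370971679688, 278.8763427734375), 117.04289245605469, 26.104751586914062, 0.9680193662643433) 0.028969856923663745
0.545 0.2609 0.2905
0.553 0.2603 0.2905
0.561 0.2611 0.2907
0.569 0.2608 0.291
0.577 0.2604 0.2908
0.585 0.2614 0.2909
0.593 0.2608 0.2911
0.601 0.2614 0.2915
0.609 0.2611 0.2916
0.617 0.262 0.2917
0.625 0.2547 0.2918
0.633 0.2527 0.292
slot mid [-0.01999392  0.28726953] 0.2766695880184343
pin 125 [0.6295 0.2965 0.0699]
pin 122 [0.6301 0.2566 0.0699]
brass 886 ((624.09130859375, 93.07907104492188), 22.12320327758789) ((624.1497192382812, 93.15479278564453), (43.55927276611328, 43.730506896972656), 156.1260528564453) 0.06415994738149372
stand 1396 ((626.450439453125, 91.877197265625), 63.923824310302734, 74.16656494140625, 10.942765235900879) ((626.450439453125, 91.877197265625), 63.923824310302734, 74.16656494140625, 10.942765235900879) 0.053939760866257014
```

```bash
python3 - <<'E'
from h import *
print(delta([.50,-.33,.24],0.0873))
E
```

```text
[-6.010e-02  5.179e-01  6.150e-02  0.000e+00 -3.000e-04 -8.900e-02]
```

Call:
carry_out(deltas=[0, 0.03, 0, 0, 0, 0, -0.01, 0.085, 0, 0, 0, 0, -0.02, 0.145, 0, 0, 0, 0, -0.03, 0.205, 0, 0, 0, 0, -0.04, 0.265, 0.01, 0, 0, 0])

```text
time: 4.05
eef_pos: [0.5206, -0.0785, 0.2926]
tcp_rot: [1.0, -0.0, 0.002, 0.001]
contact_force: [0.2, -0.8, -0.6]
opening: 1.0
finger_force: 0.0
```

Call:
carry_out(deltas=[-0.01, 0.06, 0, 0, 0, -0.02, -0.01, 0.12, 0.01, 0, 0, -0.04, -0.02, 0.18, 0.03, 0, 0, -0.06, -0.02, 0.23, 0.05, 0, 0, -0.08, -0.02, 0.253, 0.052, 0, 0, -0.089])

```text
time: 4.68
eef_pos: [0.4988, -0.3318, 0.237]
tcp_rot: [0.999, 0.043, -0.001, -0.001]
contact_force: [-0.4, -0.1, -0.1]
opening: 1.001
finger_force: 0.0
```

Call:
carry_out(deltas=[0, 0, 0, 0, 0, 0, 0, 0, 0, 0, 0, 0])

```text
time: 4.92
eef_pos: [0.5007, -0.3287, 0.2397]
tcp_rot: [0.999, 0.044, 0.0, -0.0]
contact_force: [0.2, -0.1, 0.3]
opening: 1.001
finger_force: 0.0
```

```bash
python3 - <<'E'
from h import *
p,d,X,K,T=cloud('wrist'); save(p,'pics/w2.png'); np.savez('w2.npz',p=p,X=X)
hsv=cv2.cvtColor(p,cv2.COLOR_RGB2HSV)
st=ctrl.get_state(); print(st['eef_pos'],st['qpos'].round(2))
w=(abs(X[...,1]+.33)<.08)&(X[...,0]>.3)&(X[...,0]<.72)
o=w&(hsv[...,0]<18)&(hsv[...,1]>150)&(X[...,2]>.036)&(X[...,2]<.05)
print('top',o.sum(),orient(X[o]),np.median(X[o][:,2]))
P=X[w&(X[...,2]>.003)]; c,_,_,a=orient(X[o])
c=np.array(c)/1000; 
th=np.radians(a if abs(a)<45 else a-90); e=np.array([np.cos(th),np.sin(th)]); n=np.array([-e[1],e[0]])
l=(P[:,:2]-c)@e; m=(P[:,:2]-c)@n
print('th',th)
for x in np.arange(-.045,.205,.005):
    k=(abs(l-x)<.0025)&(abs(m)<.03)
    if k.sum(): print(round(x*1000),k.sum(),'z',(np.percentile(P[k,2],[5,50,95])*1000).round(1),'y',(np.percentile(m[k],[3,50,97])*1000).round(1))
print('mat',np.median(X[w&(hsv[...,2]<70)&(X[...,2]<.006)][:,2]))
E
```

```text
[ 0.50091259 -0.32838403  0.23990104] [-0.75  0.11  1.76  0.    1.27  0.73]
top 867 ((526.6927490234375, -357.1710510253906), 45.37386703491211, 284.8686218261719, 72.81104278564453) 0.040909362915693304
th -0.30000389837493563
-45 36 z [20.  21.5 22.6] y [17.9 24.  29.1]
-40 29 z [19.9 21.3 22.7] y [18.1 24.4 29.5]
-35 24 z [20.4 21.5 22.6] y [21.8 26.  29.8]
-30 106 z [ 20.6 278.8 325.9] y [-24.6  26.3  29.9]
-25 2345 z [269.4 320.9 328.5] y [-25.8  23.6  29.5]
-20 2407 z [269.7 319.7 328.2] y [-21.2  13.1  20. ]
-15 665 z [257.3 289.5 322.1] y [-29.5 -18.   10.3]
-10 3938 z [268.6 324.8 334.2] y [-27.7   1.5  14.8]
-5 3242 z [267.4 306.4 325.4] y [-28.8 -16.7  -1. ]
0 100 z [294.4 298.6 329.6] y [-29.9 -26.6 -20.7]
5 3 z [3.1 3.3 4. ] y [-18.3 -16.    1.8]
40 2 z [3.1 3.4 3.6] y [ 5.6  8.5 11.4]
45 2 z [3.1 3.4 3.7] y [0.1 3.2 6.2]
55 2 z [3.1 3.3 3.4] y [20.9 23.7 26.4]
70 1 z [3.7 3.7 3.7] y [16.7 16.7 16.7]
75 1 z [3. 3. 3.] y [13.5 13.5 13.5]
85 1 z [3. 3. 3.] y [15.1 15.1 15.1]
105 251 z [ 15.2  84.7 126.2] y [-22.8 -20.5 -17.7]
110 400 z [ 19.7 101.3 138.7] y [-20.7 -15.8 -13. ]
115 380 z [ 20.8 108.4 139.2] y [-18.1 -11.9  -9.6]
120 347 z [ 23.  113.8 139.7] y [-17.1  -9.   -7.5]
125 301 z [ 21.7 116.7 139.5] y [-15.7  -7.2  -6.3]
130 264 z [ 23.5 119.1 139.5] y [-14.1  -6.6  -6.1]
135 194 z [ 25.3 121.1 139.6] y [-12.6  -6.8  -6. ]
140 147 z [ 25.7 114.7 139. ] y [-11.7  -8.1  -7.1]
145 17 z [ 30.8 121.  129.6] y [-10.8  -8.6  -8.2]
mat 0.0010168724200192991
```

View pics/w2.png

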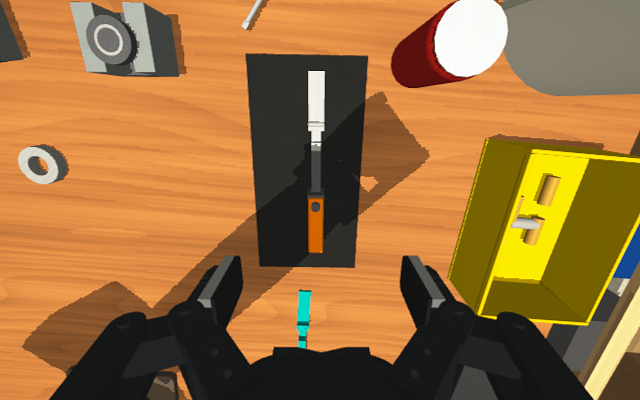

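The lifter runs from its tip at (316,72) to its handle at (315,225), lying flat on the mat. I'll restrict the mask to measure it.

```bash
python3 - <<'E'
from h import *
f=np.load('w2.npz');p,X=f['p'],f['X'];hsv=cv2.cvtColor(p,cv2.COLOR_RGB2HSV)
w=np.zeros((400,640),bool); w[60:258,298:336]=1
o=w&(hsv[...,0]<18)&(hsv[...,1]>150)&(X[...,2]>.037)
c,ww,hh,a=orient(X[o]); print('top',o.sum(),c,ww,hh,a,np.median(X[o][:,2]))
L=X[w&(X[...,2]>.0035)]
# overall axis fit via blade + handle
th=np.radians(a if abs(a)<45 else a-90); c=np.array(c)/1000
for it in range(2):
    e=np.array([np.cos(th),np.sin(th)]); n=np.array([-e[1],e[0]])
    l=(L[:,:2]-c)@e; m=(L[:,:2]-c)@n
    rows=[]
    for x in np.arange(-.04,.2,.005):
        k=(abs(l-x)<.0025)
        if k.sum(): rows.append((x*1000,k.sum(),*(np.percentile(L[k,2],[5,50,95])*1000).round(1),*(np.percentile(m[k],[3,97])*1000).round(1)))
    r=np.array(rows); sl=np.polyfit(r[:,0],(r[:,5]+r[:,6])/2,1); print('th',th,sl)
    if it==0: th+=sl[0]
for q in rows: print(*q)
print('max l',l.max(),'axis th',th,'c',c)
E=(w|True)&(hsv[...,2]<75)&(abs(X[...,2]-.001)<.003)&(abs(X[...,1]+.33)<.11)&(X[...,0]>.36)&(X[...,0]<.72); E=cv2.morphologyEx(E.astype(np.uint8),cv2.MORPH_OPEN,np.ones((3,3)))>0
print('mat',orient(X[E]))
E
```

```text
top 744 (485.7622985839844, -321.0314636230469) 195.71900939941406 19.393800735473633 5.1163129806518555 0.0408570111753655
th 0.08929650707489982 [-0.00924839 -0.56903475]
th 0.08004811582650856 [-3.71943372e-04 -5.61499356e-01]
-40.0 50 39.1 40.8 42.0 -10.1 8.4
-35.0 40 39.3 41.2 47.1 -10.0 8.3
-30.000000000000007 55 40.1 46.5 47.6 -10.0 8.3
-25.000000000000007 64 39.6 43.9 47.6 -9.9 8.2
-20.00000000000001 81 35.3 39.6 41.7 -10.7 9.2
-15.000000000000014 128 9.3 27.7 36.6 -11.2 9.7
-10.000000000000016 34 20.7 21.8 22.8 -5.8 5.0
-5.000000000000019 29 20.4 21.3 22.6 -5.8 4.9
-2.0816681711721685e-14 36 20.4 21.3 22.3 -5.8 4.9
4.999999999999977 30 20.0 21.6 22.7 -5.7 4.9
9.999999999999973 33 20.5 21.4 22.7 -5.7 4.9
14.999999999999972 35 20.6 21.5 22.7 -5.7 4.9
19.999999999999968 36 19.8 21.3 22.2 -5.6 4.8
24.999999999999975 32 20.1 21.5 22.6 -5.6 4.8
29.999999999999964 32 20.3 21.6 22.8 -5.6 4.8
34.99999999999996 35 20.1 21.5 23.1 -5.6 4.8
39.99999999999996 36 20.5 21.9 23.1 -5.5 4.8
44.999999999999964 36 20.7 21.9 23.3 -5.5 4.7
49.99999999999996 45 10.6 19.7 22.5 -5.5 4.9
54.9999999999
[... 220 characters left out ...]
9999999993 63 4.0 4.8 6.3 -10.4 9.0
84.99999999999994 61 3.8 4.9 6.0 -10.3 9.0
89.99999999999994 62 3.8 4.9 6.3 -10.3 9.0
94.99999999999991 77 3.8 4.8 6.0 -10.2 8.9
99.99999999999993 93 3.9 5.2 381.4 -10.2 8.9
104.99999999999993 61 3.8 4.8 6.5 -10.1 8.9
109.9999999999999 63 3.8 5.0 6.4 -10.1 8.8
114.99999999999991 68 4.0 5.2 6.3 -10.0 8.8
119.99999999999991 73 3.9 5.0 6.0 -10.0 8.7
124.99999999999991 61 4.0 5.1 6.3 -9.9 8.7
129.99999999999991 79 4.1 5.1 6.3 -9.9 8.7
134.9999999999999 31 4.2 5.4 6.4 -9.8 7.5
max l 0.13477435172609636 axis th 0.08004811582650856 c [ 0.4857623  -0.32103146]
mat ((496.47979736328125, -308.4996337890625), 283.3144226074219, 149.52426147460938, 4.0946478843688965)
```

```bash
python3 - <<'E'
from h import *
print(delta([.4469,-.3247,.008],0.080))
E
```

```text
[-0.0536 -0.0086  0.2319  0.0003 -0.0006  0.0093]
```

Call:
carry_out(deltas=[-0.015, -0.002, 0.03, 0, 0, 0, -0.03, -0.004, 0.075, 0, 0, 0, -0.045, -0.006, 0.12, 0, 0, 0, -0.0536, -0.008, 0.16, 0, 0, 0.008, -0.0536, -0.0086, 0.19, 0, 0, 0.008], grip=50)

```text
time: 5.6
eef_pos: [0.4461, -0.3236, 0.0481]
tcp_rot: [0.999, 0.041, -0.0, -0.0]
contact_force: [-0.3, -0.2, -0.1]
opening: 0.5
finger_force: 0.0
```

Call:
carry_out(deltas=[0, 0, 0.015, 0, 0, 0, 0, 0, 0.03, 0, 0, 0, 0, 0, 0.039, 0, 0, 0, 0, 0, 0.042, 0, 0, 0, 0, 0, 0.042, 0, 0, 0])

```text
time: 6.22
eef_pos: [0.4469, -0.3257, 0.0077]
tcp_rot: [0.999, 0.04, 0.0, 0.0]
contact_force: [-0.2, -0.5, -1.1]
opening: 0.496
finger_force: 0.0
```

```bash
python3 - <<'E'
from h import *
p,d,X,K,T=cloud('wrist'); save(p,'pics/w3.png')
st=ctrl.get_state(); print(st['eef_pos'],st['contact_force'],st['opening'],delta([.4469,-.3247,.008],0.080))
E
```

```text
[ 0.44699626 -0.32573307  0.00790104] [ 0.12020834 -0.28384691  0.10315674] 0.5009229000839628 [-0.     -0.001  -0.0001  0.0008 -0.0007  0.0008]
```

View pics/w3.png

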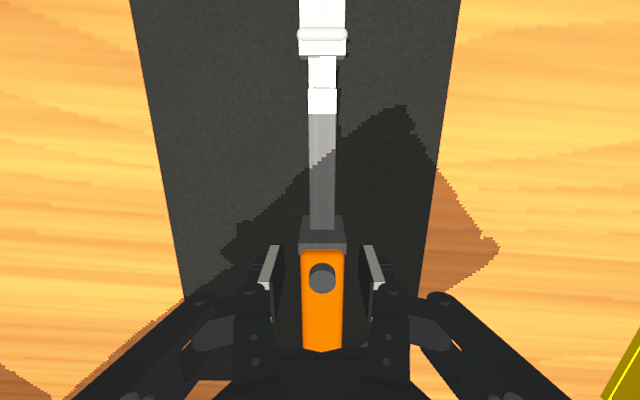

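The handle (322,300) is centred between the pads and the heel shows at (322,35). Closing now.

Call:
carry_out(deltas=[0, 0, 0, 0, 0, 0, 0, 0, 0, 0, 0, 0, 0, 0, 0, 0, 0, 0, 0, 0, 0, 0, 0, 0, 0, 0, 0, 0, 0, 0], grip=10, grip_force=100)

```text
time: 6.9
eef_pos: [0.4471, -0.3259, 0.0081]
tcp_rot: [0.999, 0.04, 0.0, 0.001]
contact_force: [-0.5, 0.4, 5.6]
opening: 0.223
finger_force: 98.2
```

Call:
carry_out(deltas=[0, 0, 0, 0, 0, 0, 0, 0, -0.005, 0, 0, 0, 0, 0, -0.02, 0, 0, 0, 0, 0, -0.05, 0, 0, 0, 0, 0, -0.09, 0, 0, 0])

```text
time: 7.52
eef_pos: [0.4455, -0.3242, 0.0971]
tcp_rot: [0.999, 0.04, -0.001, -0.001]
contact_force: [0.6, -0.0, -2.2]
opening: 0.219
finger_force: 97.7
```

Call:
carry_out(deltas=[0, 0, -0.005, 0, 0, 0, 0, 0, -0.005, 0, 0, 0])

```text
time: 7.78
eef_pos: [0.4462, -0.3249, 0.1018]
tcp_rot: [0.999, 0.04, -0.0, -0.0]
contact_force: [-0.2, 0.4, -3.1]
opening: 0.218
finger_force: 97.8
```

```bash
cat >> h.py <<'E'
def heel(name):
    """heel/blade geometry in the tool frame from the wrist view"""
    st=ctrl.get_state(); p,d,X,K,T=cloud('wrist'); save(p,name)
    Rt=R.from_quat(st['tcp_rot']); Y=Rt.inv().apply((X-st['eef_pos']).reshape(-1,3)).reshape(X.shape)
    return p,X,Y,st
E
python3 - <<'E'
from h import *
p,X,Y,st=heel('pics/w4.png'); print(st['eef_pos'],st['contact_force'],st['wrist_torque'],st['opening'],st['finger_force'])
k=(abs(Y[...,1])<.013)&(Y[...,0]>.02)&(Y[...,2]<.012)&(Y[...,2]>-.045)
L=Y[k]
for x in np.arange(.02,.135,.003):
    q=L[abs(L[:,0]-x)<.0015]
    if len(q)>2: print(round(x*1000),len(q),'z',(np.percentile(q[:,2],[5,50,95])*1000).round(1),'y',(np.percentile(q[:,1],[2,98])*1000).round(1))
E
```

```text
[ 0.44622242 -0.32493584  0.10178644] [-0.24097113  0.4100717  -3.12932758] [-0.00277861  0.03320703  0.01205334] 0.21770007736749686 97.80806422233582
20 276 z [-31.7 -28.8 -27.2] y [-11.1   9.5]
23 1084 z [-28.3 -20.2   0.3] y [-11.5   9.9]
26 137 z [-14.3 -13.3 -12.3] y [-6.6  5. ]
29 132 z [-14.4 -13.3 -12.5] y [-6.5  4.9]
32 137 z [-14.3 -13.3 -12.5] y [-6.5  4.9]
35 138 z [-14.2 -13.3 -12.3] y [-6.5  4.9]
38 134 z [-14.3 -13.4 -12.5] y [-6.4  4.8]
41 143 z [-14.3 -13.4 -12.5] y [-6.3  4.8]
44 150 z [-14.3 -13.3 -12.3] y [-6.8  4.7]
47 157 z [-14.3 -13.3 -12.4] y [-6.7  5.1]
50 159 z [-14.3 -13.3 -12.3] y [-6.7  5.1]
53 159 z [-14.2 -13.3 -12.3] y [-6.7  5.1]
56 165 z [-14.4 -13.2 -12.3] y [-6.6  5. ]
59 171 z [-14.3 -13.3 -12.4] y [-6.6  5. ]
62 163 z [-14.3 -13.2 -12.1] y [-6.5  5. ]
65 175 z [-14.6 -13.3 -12.3] y [-6.5  4.9]
68 181 z [-14.3 -13.3 -12.2] y [-6.4  4.9]
71 172 z [-14.3 -13.2 -12.2] y [-6.4  4.9]
74 179 z [-14.4 -13.3 -12.4] y [-6.8  4.8]
77 205 z [-14.3 -13.2 -12.2] y [-6.7  4.8]
80 204 z [-14.6 -13.5 -12.6] y [-6.7  5.1]
83 196 z [-14.8 -13.8 -12.7] y [-6.6  5.1]
86 197 z [-14.9 -13.8 -12.7] y [-6.5  5.1]
89 191 z [-14.8 -13.5  -2.8] y [-6.5  5. ]
92 181 z [-4.4 -3.3 -2. ] y [-6.5  5. ]
95 183 z [-4.6 -3.3 -2.2] y [-6.4  4.9]
98 183 z [-4.4 -3.1 -2. ] y [-6.4  4.9]
101 202 z [-4.3 -3.2 -2.2] y [-6.3  4.8]
104 406 z [-6.8 -5.2  3.7] y [-10.4   8.9]
107 355 z [-6.8 -5.7 -4.6] y [-10.1   8.6]
110 434 z [-8.2 -6.6 -5. ] y [-10.9   9.3]
113 291 z [-7.9 -6.6 -5.1] y [-10.4   9.2]
116 153 z [2.2 3.2 4.5] y [-10.4   8.9]
119 341 z [2.1 3.3 4.3] y [-10.3   8.9]
122 349 z [2.  3.3 4.4] y [-10.4   8.8]
125 352 z [2.3 3.4 4.4] y [-10.3   8.8]
128 9 z [4.1 4.4 5.2] y [-10.5   8.7]
```

```bash
cat >> h.py <<'E'
def tcp_for(c,th,s,lat=0.0,z=.13):
    e=np.array([np.cos(th),np.sin(th)]);n=np.array([-e[1],e[0]])
    q=np.array(c)+s*e+lat*n; return [q[0],q[1],z]
DISC=(.6241,.0931);TS=.191;NEST=(.6118,.2763);TN=.0168
E
python3 - <<'E'
from h import *
t=tcp_for(DISC,TS,-.2015,-.0012,.13); print(t,delta(t,TS))
E
```

```text
[np.float64(0.42649210958732586), np.float64(0.05366890000706803), 0.13] [ 0.0113 -0.3784 -0.0285 -0.0023  0.0017 -0.1102]
```

Call:
carry_out(deltas=[0, 0, -0.01, 0, 0, 0, 0.005, -0.03, -0.02, 0, 0, 0, 0.01, -0.07, -0.028, 0, 0, 0, 0.015, -0.12, -0.028, 0, 0, 0, 0.02, -0.17, -0.028, 0, 0, 0])

```text
time: 8.45
eef_pos: [0.4524, -0.1528, 0.1299]
tcp_rot: [0.999, 0.04, -0.0, -0.0]
contact_force: [0.7, -0.2, -2.5]
opening: 0.219
finger_force: 97.9
```

Call:
carry_out(deltas=[0, -0.05, 0, 0, 0, -0.03, 0, -0.1, 0, 0, 0, -0.06, 0, -0.15, 0, 0, 0, -0.09, -0.004, -0.19, 0, 0, 0, -0.11, -0.0087, -0.208, 0, 0, 0, -0.11])

```text
time: 9.07
eef_pos: [0.4262, 0.0543, 0.1297]
tcp_rot: [0.995, 0.096, -0.001, -0.0]
contact_force: [-0.1, -0.1, -3.1]
opening: 0.218
finger_force: 98.1
```

Call:
carry_out(deltas=[0, 0, 0, 0, 0, 0, 0, 0, 0, 0, 0, 0, 0, 0, 0, 0, 0, 0])

```text
time: 9.45
eef_pos: [0.4276, 0.0515, 0.1303]
tcp_rot: [0.996, 0.095, -0.0, 0.0]
contact_force: [0.4, 0.2, -2.9]
opening: 0.215
finger_force: 98.1
```

```bash
python3 - <<'E'
from h import *
st=ctrl.get_state(); print(st['eef_pos'],st['contact_force'],st['qpos'].round(3))
t=tcp_for(DISC,TS,-.2015,-.0012,.13); print(delta(t,TS))
p,d,X,K,T=cloud('wrist'); save(p,'pics/w5.png'); np.savez('w5.npz',p=p,X=X)
hsv=cv2.cvtColor(p,cv2.COLOR_RGB2HSV)
b=(abs(X[...,0]-.624)<.05)&(abs(X[...,1]-.094)<.05)&(hsv[...,0]>10)&(hsv[...,0]<30)&(hsv[...,1]>90)&(X[...,2]>.0605)&(X[...,2]<.07)
print(b.sum())
E
```

```text
[0.42763866 0.05152672 0.13030139] [ 0.41935977  0.21639821 -2.92612486] [-0.116 -0.16   2.242 -0.     1.06   1.265]
[-0.0007 -0.0023  0.0003  0.0001  0.0001 -0.0016]
0
```

Call:
carry_out(deltas=[-0.0007, -0.0023, 0.01, 0, 0, -0.0016, -0.0007, -0.0023, 0.03, 0, 0, -0.0016, -0.0007, -0.0023, 0.045, 0, 0, -0.0016, -0.0007, -0.0023, 0.045, 0, 0, -0.0016, -0.0007, -0.0023, 0.045, 0, 0, -0.0016])

```text
time: 10.12
eef_pos: [0.4266, 0.0544, 0.0856]
tcp_rot: [0.995, 0.096, 0.0, 0.0]
contact_force: [-0.8, -0.5, -3.0]
opening: 0.218
finger_force: 98.1
```

```bash
python3 - <<'E'
from h import *
st=ctrl.get_state(); print(st['eef_pos'],st['contact_force'],st['qpos'].round(3))
t=tcp_for(DISC,TS,-.2015,-.0012,.052); print(delta(t,TS))
p,d,X,K,T=cloud('side'); save(cv2.resize(p[150:290,160:400],(800,466),interpolation=cv2.INTER_CUBIC),'pics/s6.png')
E
```

```text
[0.42661688 0.05438535 0.08560761] [-0.84542616 -0.5115668  -3.03783378] [-0.11  -0.086  2.271  0.     0.956  1.268]
[-0.0003  0.0007  0.0336  0.0001 -0.0005  0.0013]
```

View pics/s6.png

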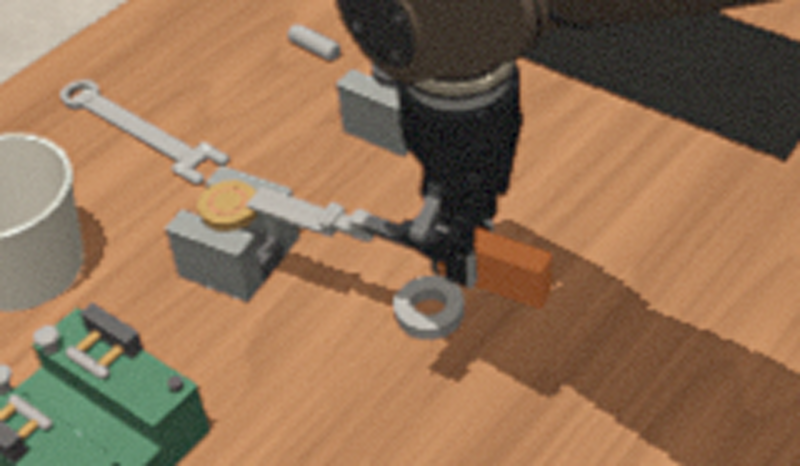

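The side view shows the blade (290,205) in line with the stand's slot and above the disc (228,200). I'll check the tip gap in the fixed cameras before lowering.

```bash
python3 - <<'E'
from h import *
e=np.array([np.cos(TS),np.sin(TS)]);n=np.array([-e[1],e[0]])
for c in ['scene','side']:
    p,d,X,K,T=cloud(c); hsv=cv2.cvtColor(p,cv2.COLOR_RGB2HSV)
    s=(X[...,:2]-DISC)@e; l=(X[...,:2]-DISC)@n; z=X[...,2]
    near=(abs(s)<.1)&(abs(l)<.04)
    b=near&(hsv[...,0]>10)&(hsv[...,0]<30)&(hsv[...,1]>80)&(z>.058)&(z<.071)&(s>-.03)
    bl=near&(hsv[...,1]<70)&(z>.076)&(z<.092)
    print(c,'disc s',np.percentile(s[b],[1,99]).round(4),'l',np.percentile(l[b],[1,99]).round(4),'z',np.median(z[b]).round(4),
      'blade tip s',np.percentile(s[bl],[95,99,100]).round(4),'n',bl.sum())
    for lo,hi in [(-.06,-.045),(-.045,-.03)]:
        q=bl&(s>lo)&(s<hi); print(q.sum(),np.percentile(l[q],[2,98]).round(4) if q.sum() else '', np.median(z[q]).round(4) if q.sum() else '')
E
```

```text
scene disc s [-0.0276  0.0232] l [-0.0256  0.0315] z 0.0678 blade tip s [-0.0268 -0.0259 -0.0253] n 143
29 [-0.0131  0.006 ] 0.0872
31 [-0.0114  0.0082] 0.0864
side disc s [-0.0218  0.0208] l [-0.0206  0.0212] z 0.0642 blade tip s [-0.0302 -0.0262 -0.0258] n 190
42 [-0.0082  0.0113] 0.0834
45 [-0.0093  0.0116] 0.0828
```

Call:
carry_out(deltas=[0, 0, 0.005, 0, 0, 0, 0, 0, 0.015, 0, 0, 0, 0, 0, 0.025, 0, 0, 0, 0, 0, 0.033, 0, 0, 0, 0, 0, 0.033, 0, 0, 0])

```text
time: 10.9
eef_pos: [0.4254, 0.0545, 0.0512]
tcp_rot: [0.995, 0.096, -0.001, -0.0]
contact_force: [0.0, -0.2, -1.7]
opening: 0.221
finger_force: 98.1
```

```bash
python3 - <<'E'
from h import *
st=ctrl.get_state(); print(st['eef_pos'],st['contact_force'],st['wrist_torque'])
print(delta(tcp_for(DISC,TS,-.2015,-.0012,.052),TS),delta(tcp_for(DISC,TS,-.1375,-.0012,.052),TS))
E
```

```text
[0.42535668 0.05454667 0.05120805] [ 0.03448482 -0.17300809 -1.67629185] [-0.01870562  0.0516078  -0.00639043]
[ 0.0009  0.0011 -0.0008 -0.0008  0.0024  0.0014] [ 0.0649  0.0012 -0.0009 -0.0008  0.0024  0.0014]
```

Call:
carry_out(deltas=[0.005, 0.0003, 0, 0, 0, 0, 0.015, 0.0005, 0, 0, 0, 0, 0.028, 0.0005, 0, 0, 0, 0, 0.042, 0.0005, 0, 0, 0, 0, 0.052, 0.0005, 0, 0, 0, 0])

```text
time: 11.52
eef_pos: [0.4788, 0.0641, 0.0525]
tcp_rot: [0.995, 0.096, 0.0, 0.0]
contact_force: [0.6, 0.1, -2.1]
opening: 0.22
finger_force: 98.1
```

Call:
carry_out(deltas=[0.002, 0, 0, 0, 0, 0, 0.004, 0, 0, 0, 0, 0, 0.004, 0, 0, 0, 0, 0])

```text
time: 11.9
eef_pos: [0.481, 0.0647, 0.0522]
tcp_rot: [0.995, 0.096, -0.0, -0.0]
contact_force: [0.2, -0.0, -2.6]
opening: 0.219
finger_force: 98.1
```

```bash
python3 - <<'E'
from h import *
p,X,Y,st=heel('pics/w7.png'); print(st['eef_pos'],st['contact_force'],st['wrist_torque'])
print(delta(tcp_for(DISC,TS,-.1375,-.0012,.052),TS))
hsv=cv2.cvtColor(p,cv2.COLOR_RGB2HSV)
b=(hsv[...,0]>10)&(hsv[...,0]<30)&(hsv[...,1]>90)&(Y[...,0]>.09)&(abs(Y[...,1])<.03)&(Y[...,2]<-.005)
q=Y[b];print('disc',b.sum(),q[:,0].min(),np.percentile(q[:,0],1),q[:,0].max(),np.percentile(q[:,1],[1,99]),np.median(q[:,2]))
k=q[q[:,0]<q[:,0].min()+.002]; print(k.mean(0))
save(cv2.resize(p[:150,200:440],(800,500),interpolation=cv2.INTER_CUBIC),'pics/w7c.png')
E
```

```text
[0.48100721 0.06468024 0.05218216] [ 0.20835338 -0.03889209 -2.60296208] [-0.00584011  0.09325951 -0.00193601]
[ 0.0085  0.0005  0.0002 -0.0001  0.0005  0.0014]
disc 6 0.10329644525955708 0.10430396512025683 0.12389746732374633 [-0.01017295  0.00305832] -0.005859506347074238
[ 0.10329645 -0.01065346 -0.00615999]
```

View pics/w7c.png

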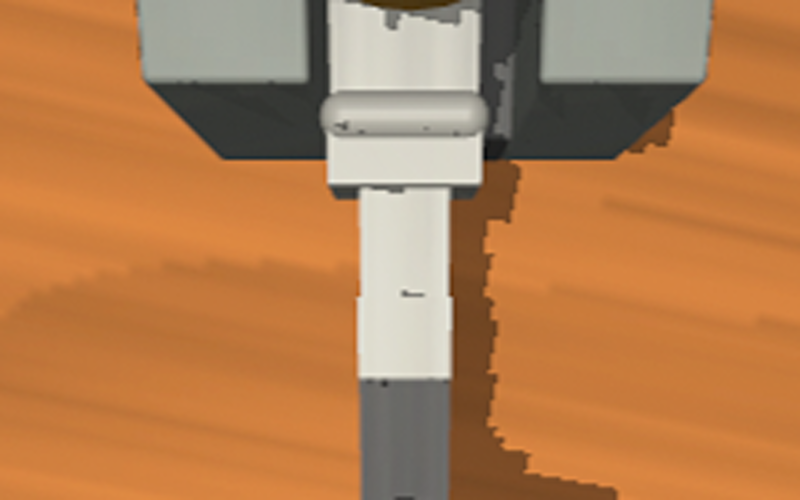

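The blade is in the slot under the disc (disc's near edge at about (405,8), heel nose at row about 92). The gap left is about 7 mm, so I advance 6.

Call:
carry_out(deltas=[0.002, 0.0003, 0, 0, 0, 0, 0.004, 0.0005, 0, 0, 0, 0, 0.006, 0.0005, 0, 0, 0, 0, 0.006, 0.0005, 0, 0, 0, 0])

```text
time: 12.45
eef_pos: [0.4875, 0.0653, 0.0524]
tcp_rot: [0.995, 0.096, 0.0, 0.0]
contact_force: [-0.5, -0.7, -2.6]
opening: 0.218
finger_force: 98.1
```

Call:
carry_out(deltas=[0, 0, -0.001, 0, 0, 0, 0, 0, -0.003, 0, 0, 0, 0, 0, -0.005, 0, 0, 0, 0, 0, -0.007, 0, 0, 0, 0, 0, -0.009, 0, 0, 0])

```text
time: 13.08
eef_pos: [0.4868, 0.0654, 0.0611]
tcp_rot: [0.995, 0.096, -0.001, -0.0]
contact_force: [-0.5, -1.0, -4.5]
opening: 0.217
finger_force: 98.0
```

Call:
carry_out(deltas=[0, 0, 0, 0, 0, 0, 0, 0, -0.002, 0, 0, 0, 0, 0, -0.002, 0, 0, 0])

```text
time: 13.45
eef_pos: [0.4874, 0.0653, 0.0634]
tcp_rot: [0.995, 0.096, 0.0, 0.0]
contact_force: [0.8, 0.5, -3.8]
opening: 0.219
finger_force: 98.0
```

```bash
python3 - <<'E'
from h import *
p,X,Y,st=heel('pics/w8.png'); print(st['eef_pos'],st['contact_force'],st['wrist_torque'])
save(cv2.resize(p[:150,200:440],(640,400),interpolation=cv2.INTER_CUBIC),'pics/w8c.png')
for c in ['scene','side']:
    p,d,X,K,T=cloud(c); hsv=cv2.cvtColor(p,cv2.COLOR_RGB2HSV);z=X[...,2]
    b=(abs(X[...,0]-.624)<.04)&(abs(X[...,1]-.094)<.04)&(hsv[...,0]>10)&(hsv[...,0]<30)&(hsv[...,1]>80)&(z>.058)
    q=X[b]; A=np.c_[q[:,:2]-q[:,:2].mean(0),np.ones(len(q))]; k=abs(q[:,2]-np.median(q[:,2]))<.004
    print(c,b.sum(),np.percentile(q,[2,50,98],axis=0).round(4).tolist(),'tilt',np.linalg.lstsq(A[k],q[k,2],rcond=None)[0].round(4))
E
```

```text
[0.48738097 0.06532489 0.06343919] [ 0.81003654  0.51214922 -3.84600728] [-0.09528512  0.18037578  0.01375781]
scene 221 [[0.5971, 0.0691, 0.0589], [0.6286, 0.0878, 0.0727], [0.6472, 0.1133, 0.0762]] tilt [-0.0252  0.0008  0.073 ]
side 213 [[0.6026, 0.0735, 0.0609], [0.6207, 0.0955, 0.0687], [0.6428, 0.1141, 0.0716]] tilt [ 0.0109 -0.0062  0.0687]
```

View pics/w8c.png

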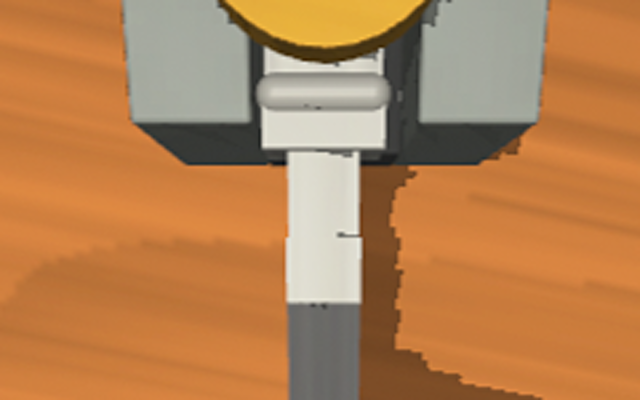

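The disc lies level and centred on the blade (325,30), clear of the stand. I lift it 40 mm and work out the carry.

Call:
carry_out(deltas=[0, 0, -0.003, 0, 0, 0, 0, 0, -0.009, 0, 0, 0, 0, 0, -0.017, 0, 0, 0, 0, 0, -0.026, 0, 0, 0, 0, 0, -0.033, 0, 0, 0])

```text
time: 14.22
eef_pos: [0.4877, 0.0653, 0.0974]
tcp_rot: [0.995, 0.096, 0.001, 0.0]
contact_force: [-0.1, -0.6, -4.0]
opening: 0.225
finger_force: 98.0
```

Call:
carry_out(deltas=[0, 0, -0.004, 0, 0, 0, 0, 0, -0.006, 0, 0, 0, 0, 0, -0.006, 0, 0, 0])

```text
time: 14.6
eef_pos: [0.4872, 0.0653, 0.1023]
tcp_rot: [0.995, 0.096, -0.0, -0.0]
contact_force: [0.2, 0.5, -3.4]
opening: 0.219
finger_force: 98.0
```

```bash
python3 - <<'E'
from h import *
for i in range(1):
    st=ctrl.get_state(); print(st['eef_pos'],st['contact_force'])
    print(delta(tcp_for(NEST,TN,-.2025,-.0007,.1025),TN))
E
```

```text
[0.48721544 0.065333   0.10228407] [ 0.22547411  0.46222797 -3.41497913]
[-3.690e-02 -2.179e-01 -2.000e-04 -0.000e+00  1.000e-04  1.756e-01]
```

Call:
carry_out(deltas=[-0.001, -0.004, 0, 0, 0, 0, -0.002, -0.012, 0, 0, 0, 0, -0.004, -0.024, 0, 0, 0, 0, -0.007, -0.04, 0, 0, 0, 0, -0.01, -0.058, 0, 0, 0, 0])

```text
time: 15.22
eef_pos: [0.4658, 0.1216, 0.1023]
tcp_rot: [0.995, 0.096, -0.0, -0.0]
contact_force: [0.7, 0.0, -4.1]
opening: 0.219
finger_force: 97.9
```

Call:
carry_out(deltas=[-0.0035, -0.02, 0, 0, 0, 0, -0.007, -0.04, 0, 0, 0, 0, -0.0105, -0.06, 0, 0, 0, 0, -0.014, -0.08, 0, 0, 0, 0, -0.017, -0.1, 0, 0, 0, 0])

```text
time: 15.85
eef_pos: [0.4296, 0.2168, 0.1023]
tcp_rot: [0.995, 0.096, -0.0, -0.0]
contact_force: [-0.0, 0.3, -4.6]
opening: 0.219
finger_force: 97.9
```

Call:
carry_out(deltas=[-0.003, -0.018, 0, 0, 0, 0.02, -0.006, -0.034, 0, 0, 0, 0.06, -0.008, -0.047, 0, 0, 0, 0.1, -0.009, -0.056, 0, 0, 0, 0.14, -0.01, -0.06, 0, 0, 0, 0.165])

```text
time: 16.48
eef_pos: [0.4084, 0.2734, 0.1023]
tcp_rot: [1.0, 0.014, -0.0, -0.0]
contact_force: [0.0, 0.1, -3.9]
opening: 0.217
finger_force: 97.9
```

Call:
carry_out(deltas=[0, 0, 0, 0, 0, 0.01, 0, 0, 0, 0, 0, 0.01, 0, 0, 0, 0, 0, 0.01])

```text
time: 16.85
eef_pos: [0.4094, 0.272, 0.1024]
tcp_rot: [1.0, 0.009, 0.0, 0.0]
contact_force: [-0.3, 0.2, -4.5]
opening: 0.223
finger_force: 97.9
```

```bash
cat > m.py <<'E'
from h import *
import sys
def meas(name):
    p,X,Y,st=heel(name); hsv=cv2.cvtColor(p,cv2.COLOR_RGB2HSV)
    np.savez(name[:-4]+'.npz',p=p,X=X,Y=Y)
    b=(hsv[...,0]>10)&(hsv[...,0]<30)&(hsv[...,1]>90)&(Y[...,0]>.09)&(abs(Y[...,1])<.03)&(Y[...,2]<.0)&(Y[...,2]>-.03)
    q=Y[b]; print(st['time'],st['eef_pos'].round(4),st['contact_force'].round(2),'disc',len(q),np.percentile(q[:,0],[1,99]).round(4),np.percentile(q[:,1],[1,99]).round(4),np.median(q[:,2]).round(4))
    G=X[(hsv[...,0]>45)&(hsv[...,0]<90)&(hsv[...,1]>50)&(abs(X[...,2]-.054)<.006)]
    print('deck',len(G),np.median(G[:,2]).round(4),'xmin',np.percentile(G[:,0],.5).round(4))
    for x in np.arange(.525,.58,.01):
        k=G[abs(G[:,0]-x)<.005]; a=k[k[:,1]<.276,1];c=k[k[:,1]>.276,1]
        if len(a)>5 and len(c)>5: print(x.round(3),a.max().round(4),c.min().round(4),((a.max()+c.min())/2).round(4))
    k=(abs(Y[...,1])<.013)&(Y[...,0]>.104)&(Y[...,0]<.113)&(Y[...,2]<0)&(Y[...,2]>-.02); L=Y[k]
    c=Y[...,1][k]; print('heel y',np.percentile(c,[2,98]).round(4),'world y mid',np.mean(np.percentile(X[...,1][k],[2,98])).round(4),'at x',X[...,0][k].mean().round(4))
if __name__=='__main__': meas(sys.argv[1])
E
python3 - <<'E'
from m import *
meas('pics/w9.png')
print(delta(tcp_for(NEST,TN,-.2025,-.0007,.1025),TN))
E
```

```text
16.85 [0.4094 0.272  0.1024] [-0.33  0.18 -4.51] disc 1154 [0.1174 0.124 ] [-0.0152  0.0143] -0.0054
deck 5371 0.054 xmin 0.5259
0.525 0.2599 0.2899 0.2749
0.535 0.2602 0.29 0.2751
0.545 0.2602 0.2901 0.2752
heel y [-0.0105  0.0091] world y mid 0.2745 at x 0.5179
[-0.0001 -0.0002 -0.0002  0.     -0.      0.0002]
```

Call:
carry_out(deltas=[0, 0, 0.003, 0, 0, 0, 0, 0, 0.009, 0, 0, 0, 0, 0, 0.017, 0, 0, 0, 0, 0, 0.026, 0, 0, 0, 0, 0, 0.034, 0, 0, 0])

```text
time: 17.52
eef_pos: [0.409, 0.2721, 0.0674]
tcp_rot: [1.0, 0.009, -0.0, 0.0]
contact_force: [-0.2, -0.8, -4.4]
opening: 0.222
finger_force: 97.9
```

Call:
carry_out(deltas=[0, 0, 0.005, 0, 0, 0, 0, 0, 0.009, 0, 0, 0, 0, 0, 0.011, 0, 0, 0, 0, 0, 0.013, 0, 0, 0, 0, 0, 0.0145, 0, 0, 0])

```text
time: 18.15
eef_pos: [0.4098, 0.2724, 0.0542]
tcp_rot: [1.0, 0.009, 0.001, -0.0]
contact_force: [0.3, -0.1, -3.3]
opening: 0.218
finger_force: 98.0
```

Call:
carry_out(deltas=[0, 0, 0, 0, 0, 0, 0, 0, 0, 0, 0, 0])

```text
time: 18.4
eef_pos: [0.4094, 0.2723, 0.054]
tcp_rot: [1.0, 0.009, 0.0, -0.0]
contact_force: [0.1, -0.2, -2.6]
opening: 0.217
finger_force: 98.0
```

```bash
python3 m.py pics/w10.png; python3 - <<'E'
from h import *
f=np.load('pics/w10.npz');save(cv2.resize(f['p'][:200,160:480],(640,400),interpolation=cv2.INTER_CUBIC),'pics/w10c.png')
E
```

```text
18.4 [0.4094 0.2723 0.054 ] [ 0.13 -0.15 -2.6 ] disc 1179 [0.1172 0.1234] [-0.0147  0.0144] -0.0094
deck 4474 0.0539 xmin 0.5257
0.525 0.26 0.2846 0.2723
0.535 0.26 0.2897 0.2749
heel y [-0.0104  0.0091] world y mid 0.2748 at x 0.518
```

View pics/w10c.png

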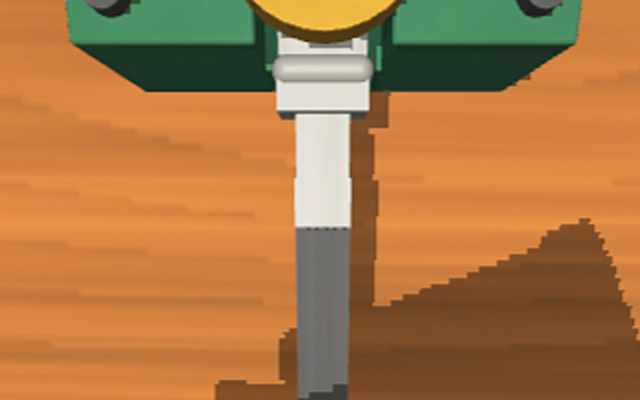

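The disc rests on the deck bridging the slot (323,15), with the blade free below and its heel (323,68) just behind. I start the push.

Call:
carry_out(deltas=[0.0015, 0, 0, 0, 0, 0, 0.003, 0, 0, 0, 0, 0, 0.005, 0, 0, 0, 0, 0, 0.0075, 0, 0, 0, 0, 0, 0.01, 0, 0, 0, 0, 0])

```text
time: 19.08
eef_pos: [0.4194, 0.2724, 0.0538]
tcp_rot: [1.0, 0.009, -0.0, 0.0]
contact_force: [-2.0, -0.1, -1.9]
opening: 0.223
finger_force: 98.0
```

Call:
carry_out(deltas=[0.0025, 0, 0, 0, 0, 0, 0.005, 0, 0, 0, 0, 0, 0.0075, 0, 0, 0, 0, 0, 0.01, 0, 0, 0, 0, 0, 0.012, 0, 0, 0, 0, 0])

```text
time: 19.7
eef_pos: [0.4314, 0.2726, 0.0538]
tcp_rot: [1.0, 0.009, -0.0, -0.0]
contact_force: [-1.2, -0.3, -3.0]
opening: 0.223
finger_force: 98.0
```

Call:
carry_out(deltas=[0.0015, 0, 0, 0, 0, 0, 0.003, 0, 0, 0, 0, 0, 0.0045, 0, 0, 0, 0, 0, 0.006, 0, 0, 0, 0, 0, 0.0075, 0, 0, 0, 0, 0])

```text
time: 20.32
eef_pos: [0.4386, 0.2727, 0.0537]
tcp_rot: [1.0, 0.009, -0.0, 0.0]
contact_force: [-3.4, -0.1, -2.8]
opening: 0.219
finger_force: 98.0
```

```bash
python3 m.py pics/w11.png
```

```text
20.325 [0.4386 0.2727 0.0537] [-3.36 -0.1  -2.75] disc 1805 [0.1142 0.1226] [-0.0164  0.0159] -0.0101
deck 15688 0.054 xmin 0.5265
0.525 0.2601 0.2897 0.2749
0.535 0.2601 0.2812 0.2707
0.545 0.2603 0.2851 0.2727
0.555 0.2606 0.285 0.2728
0.565 0.2585 0.2918 0.2752
heel y [-0.0105  0.0091] world y mid 0.2753 at x 0.5472
```

Call:
carry_out(deltas=[0.0015, 0, 0, 0, 0, 0, 0.003, 0, 0, 0, 0, 0, 0.0045, 0, 0, 0, 0, 0, 0.006, 0, 0, 0, 0, 0, 0.0075, 0, 0, 0, 0, 0])

```text
time: 21.0
eef_pos: [0.4448, 0.2727, 0.0532]
tcp_rot: [1.0, 0.009, -0.002, 0.0]
contact_force: [-6.0, 0.9, -0.9]
opening: 0.22
finger_force: 98.2
```

Call:
carry_out(deltas=[0.0015, 0, 0, 0, 0, 0, 0.003, 0, 0, 0, 0, 0, 0.0045, 0, 0, 0, 0, 0, 0.006, 0, 0, 0, 0, 0, 0.0075, 0, 0, 0, 0, 0])

```text
time: 21.62
eef_pos: [0.4527, 0.2729, 0.0534]
tcp_rot: [1.0, 0.009, -0.001, 0.0]
contact_force: [-5.8, 0.7, -1.5]
opening: 0.216
finger_force: 98.2
```

```bash
python3 m.py pics/w12.png
```

```text
21.625 [0.4527 0.2729 0.0534] [-5.79  0.73 -1.53] disc 1889 [0.1136 0.1223] [-0.0165  0.0159] -0.0108
deck 21006 0.054 xmin 0.5266
0.525 0.2599 0.2898 0.2749
0.535 0.2602 0.2899 0.275
0.545 0.2603 0.29 0.2752
0.555 0.2606 0.2813 0.2709
0.565 0.2607 0.2854 0.273
0.575 0.2608 0.2905 0.2756
heel y [-0.0105  0.0091] world y mid 0.2755 at x 0.5612
```

Call:
carry_out(deltas=[0.0015, 0, 0, 0, 0, 0, 0.003, 0, 0, 0, 0, 0, 0.0045, 0, 0, 0, 0, 0, 0.006, 0, 0, 0, 0, 0, 0.0075, 0, 0, 0, 0, 0])

```text
time: 22.3
eef_pos: [0.4613, 0.2731, 0.0537]
tcp_rot: [1.0, 0.009, -0.0, 0.0]
contact_force: [-4.2, 0.8, -2.4]
opening: 0.22
finger_force: 98.1
```

Call:
carry_out(deltas=[0.0015, 0, 0, 0, 0, 0, 0.003, 0, 0, 0, 0, 0, 0.0045, 0, 0, 0, 0, 0, 0.006, 0, 0, 0, 0, 0, 0.0075, 0, 0, 0, 0, 0])

```text
time: 22.92
eef_pos: [0.4689, 0.2733, 0.0538]
tcp_rot: [1.0, 0.009, -0.0, 0.0]
contact_force: [-3.6, -0.4, -3.3]
opening: 0.22
finger_force: 98.1
```

```bash
python3 m.py pics/w13.png | head -1
```

```text
22.925 [0.4689 0.2733 0.0538] [-3.59 -0.41 -3.32] disc 2012 [0.1139 0.1226] [-0.0295  0.0295] -0.0099
```

Call:
carry_out(deltas=[0.0008, 0, 0, 0, 0, 0, 0.0016, 0, 0, 0, 0, 0, 0.0024, 0, 0, 0, 0, 0, 0.0032, 0, 0, 0, 0, 0, 0.004, 0, 0, 0, 0, 0])

```text
time: 23.6
eef_pos: [0.4728, 0.2733, 0.0538]
tcp_rot: [1.0, 0.009, -0.0, 0.0]
contact_force: [-4.4, -0.7, -2.5]
opening: 0.218
finger_force: 98.1
```

Call:
carry_out(deltas=[0.0003, 0, 0, 0, 0, 0, 0.0006, 0, 0, 0, 0, 0, 0.0009, 0, 0, 0, 0, 0])

```text
time: 23.98
eef_pos: [0.4737, 0.2733, 0.0538]
tcp_rot: [1.0, 0.009, -0.0, -0.0]
contact_force: [-4.8, 0.0, -2.4]
opening: 0.224
finger_force: 98.1
```

```bash
cat > f.py <<'E'
from h import *
F=[];E=[]
for i in range(6):
    ctrl.read_camera('wrist'); s=ctrl.get_state(); F.append(s['contact_force']);E.append(s['eef_pos'])
print(s['time'],np.mean(F,0).round(2),np.std(F,0).round(2),np.mean(E,0).round(4))
E
python3 f.py
```

```text
24.275 [-4.11 -0.02 -2.42] [0.48 0.47 0.39] [0.4738 0.2734 0.0539]
```

Call:
carry_out(deltas=[0.0003, 0, 0, 0, 0, 0, 0.0006, 0, 0, 0, 0, 0, 0.0008, 0, 0, 0, 0, 0])

```text
time: 24.65
eef_pos: [0.4745, 0.2734, 0.0538]
tcp_rot: [1.0, 0.009, 0.0, -0.0]
contact_force: [-3.9, 0.1, -3.0]
opening: 0.22
finger_force: 98.1
```

```bash
python3 f.py
```

```text
24.95 [-3.47  0.18 -2.75] [0.28 0.4  0.64] [0.4745 0.2734 0.0538]
```

Call:
carry_out(deltas=[0.0003, 0, 0, 0, 0, 0, 0.0006, 0, 0, 0, 0, 0, 0.0008, 0, 0, 0, 0, 0])

```text
time: 25.32
eef_pos: [0.4753, 0.2734, 0.0538]
tcp_rot: [1.0, 0.009, -0.0, 0.0]
contact_force: [-4.7, -0.4, -2.7]
opening: 0.219
finger_force: 98.1
```

```bash
python3 f.py
```

```text
25.625 [-4.25 -0.1  -2.92] [0.23 0.36 0.34] [0.4753 0.2734 0.0538]
```

Call:
carry_out(deltas=[0.0003, 0, 0, 0, 0, 0, 0.0006, 0, 0, 0, 0, 0, 0.0008, 0, 0, 0, 0, 0])

```text
time: 26.0
eef_pos: [0.476, 0.2734, 0.0538]
tcp_rot: [1.0, 0.009, -0.0, 0.0]
contact_force: [-4.2, -0.8, -2.8]
opening: 0.22
finger_force: 98.1
```

```bash
python3 f.py
```

```text
26.3 [-4.32  0.01 -2.59] [0.42 0.16 0.32] [0.476  0.2734 0.0538]
```

Call:
carry_out(deltas=[0.0003, 0, 0, 0, 0, 0, 0.0005, 0, 0, 0, 0, 0, 0.0005, 0, 0, 0, 0, 0])

```text
time: 26.68
eef_pos: [0.4762, 0.2734, 0.0537]
tcp_rot: [1.0, 0.009, -0.0, 0.0]
contact_force: [-4.9, -0.6, -2.4]
opening: 0.22
finger_force: 98.1
```

```bash
python3 m.py pics/w14.png | head -1; python3 f.py
```

```text
26.675 [0.4762 0.2734 0.0537] [-4.86 -0.58 -2.39] disc 2042 [0.1095 0.1224] [-0.0294  0.0294] -0.0102
27.025 [-5.28  0.23 -1.87] [0.21 0.29 0.4 ] [0.4762 0.2734 0.0537]
```

Call:
carry_out(deltas=[0.0003, 0, 0, 0, 0, 0, 0.0005, 0, 0, 0, 0, 0, 0.0005, 0, 0, 0, 0, 0])

```text
time: 27.4
eef_pos: [0.4764, 0.2734, 0.0536]
tcp_rot: [1.0, 0.009, -0.001, 0.0]
contact_force: [-6.9, 0.1, -1.2]
opening: 0.217
finger_force: 98.1
```

```bash
python3 f.py
```

```text
27.7 [-5.79  0.2  -1.99] [0.4  0.6  0.19] [0.4764 0.2734 0.0536]
```

Call:
carry_out(deltas=[0.0003, 0, 0, 0, 0, 0, 0.0006, 0, 0, 0, 0, 0, 0.0006, 0, 0, 0, 0, 0])

```text
time: 28.08
eef_pos: [0.4766, 0.2734, 0.0535]
tcp_rot: [1.0, 0.009, -0.001, 0.0]
contact_force: [-7.3, 0.6, -0.8]
opening: 0.218
finger_force: 98.1
```

```bash
python3 f.py
```

```text
28.375 [-6.7  -0.17 -0.89] [0.29 0.46 0.41] [0.4766 0.2734 0.0535]
```

Call:
carry_out(deltas=[0.0003, 0, 0, 0, 0, 0, 0.0006, 0, 0, 0, 0, 0, 0.0009, 0, 0, 0, 0, 0, 0.0009, 0, 0, 0, 0, 0])

```text
time: 28.88
eef_pos: [0.4769, 0.2733, 0.0533]
tcp_rot: [1.0, 0.009, -0.002, 0.0]
contact_force: [-8.5, 0.2, -0.4]
opening: 0.222
finger_force: 98.2
```

```bash
python3 f.py; python3 - <<'E'
from h import *
st=ctrl.get_state();p,d,X,K,T=cloud('wrist');np.savez('w15.npz',p=p,X=X)
hsv=cv2.cvtColor(p,cv2.COLOR_RGB2HSV);z=X[...,2]
nb=(abs(X[...,0]-.612)<.04)&(abs(X[...,1]-.276)<.03)
b=nb&(hsv[...,0]>10)&(hsv[...,0]<30)&(hsv[...,1]>90)&(z>.0605)&(z<.068)
q=(X[b][:,:2]*1000).astype(np.float32);print('wrist',cv2.minEnclosingCircle(q),len(q))
for c in ['scene','side']:
    p,d,X,K,T=cloud(c); hsv=cv2.cvtColor(p,cv2.COLOR_RGB2HSV);z=X[...,2]
    b=(abs(X[...,0]-.612)<.04)&(abs(X[...,1]-.276)<.03)&(hsv[...,0]>10)&(hsv[...,0]<30)&(hsv[...,1]>90)&(z>.06)&(z<.071)
    q=(X[b][:,:2]*1000).astype(np.float32);print(c,len(q), cv2.minEnclosingCircle(q) if len(q) else '')
save(cv2.resize(p[220:320,120:260],(800,571),interpolation=cv2.INTER_CUBIC),'pics/s15.png')
E
```

```text
29.175 [-8.69  0.01 -0.82] [0.53 0.38 0.69] [0.4769 0.2733 0.0533]
wrist ((586.7579956054688, 276.0332336425781), 30.000076293945312) 1981
scene 130 ((610.5628051757812, 279.6459045410156), 29.69019889831543)
side 266 ((605.0767211914062, 281.5240173339844), 30.40151596069336)
```

Force climbs while the TCP stays put, so the disc is stopped. I draw the blade back slowly, then look.

Call:
carry_out(deltas=[-0.001, 0, 0, 0, 0, 0, -0.003, 0, 0, 0, 0, 0, -0.006, 0, 0.001, 0, 0, 0, -0.011, 0, 0.001, 0, 0, 0, -0.018, 0, 0.001, 0, 0, 0])

```text
time: 29.95
eef_pos: [0.4612, 0.2732, 0.0534]
tcp_rot: [1.0, 0.009, 0.001, -0.0]
contact_force: [0.5, 0.3, -1.9]
opening: 0.217
finger_force: 98.1
```

Call:
carry_out(deltas=[-0.012, 0, 0, 0, 0, 0, -0.024, 0, 0, 0, 0, 0, -0.038, 0, 0, 0, 0, 0, -0.05, 0, 0, 0, 0, 0, -0.06, 0, 0, 0, 0, 0])

```text
time: 30.58
eef_pos: [0.3996, 0.2721, 0.0528]
tcp_rot: [1.0, 0.009, 0.0, -0.0]
contact_force: [-0.4, -0.9, -3.0]
opening: 0.216
finger_force: 98.1
```

Call:
carry_out(deltas=[0, 0, 0, 0, 0, 0, 0, 0, 0, 0, 0, 0])

```text
time: 30.82
eef_pos: [0.401, 0.2722, 0.0531]
tcp_rot: [1.0, 0.009, 0.0, -0.0]
contact_force: [0.5, 0.7, -3.8]
opening: 0.214
finger_force: 98.1
```

```bash
python3 - <<'E'
from h import *
st=ctrl.get_state();print(st['time'],st['eef_pos'].round(4),st['contact_force'].round(2),st['tcp_rot'].round(4))
for c in ['scene','side']:
    p,d,X,K,T=cloud(c); hsv=cv2.cvtColor(p,cv2.COLOR_RGB2HSV);z=X[...,2]
    e=np.array([np.cos(TN),np.sin(TN)]); s=(X[...,:2]-NEST)@e; l=(X[...,:2]-NEST)@np.array([-e[1],e[0]])
    bl=(abs(l)<.014)&(hsv[...,1]<70)&(z>.043)&(z<.06)&(s<-.02)&(s>-.11)
    print(c,'tip s',np.percentile(s[bl],[95,99,100]).round(4),bl.sum())
E
```

```text
30.825 [0.401  0.2722 0.0531] [ 0.55  0.65 -3.78] [ 1.0e+00  8.7e-03  5.0e-04 -1.0e-04]
scene tip s [-0.0392 -0.0345 -0.034 ] 113
side tip s [-0.0389 -0.0366 -0.0359] 268
```

Call:
carry_out(deltas=[0, 0, -0.01, 0, 0, 0, 0, 0, -0.03, 0, 0, 0, 0, 0, -0.06, 0, 0, 0, 0, 0, -0.09, 0, 0, 0, 0, 0, -0.12, 0, 0, 0])

```text
time: 31.55
eef_pos: [0.4008, 0.272, 0.1745]
tcp_rot: [1.0, 0.009, 0.0, -0.0]
contact_force: [0.2, -0.3, -2.5]
opening: 0.22
finger_force: 98.1
```

Call:
carry_out(deltas=[0.02, 0.015, -0.02, 0, 0, 0, 0.05, 0.035, -0.03, 0, 0, 0, 0.08, 0.06, -0.04, 0, 0, 0, 0.1, 0.08, -0.04, 0, 0, 0, 0.1, 0.08, -0.04, 0, 0, 0])

```text
time: 32.17
eef_pos: [0.5033, 0.1925, 0.2136]
tcp_rot: [1.0, 0.007, 0.001, -0.0]
contact_force: [-0.5, -0.0, -3.2]
opening: 0.221
finger_force: 98.1
```

Call:
carry_out(deltas=[0, 0, 0, 0, 0, 0, 0, 0, 0, 0, 0, 0])

```text
time: 32.42
eef_pos: [0.5012, 0.1944, 0.2127]
tcp_rot: [1.0, 0.009, -0.0, -0.0]
contact_force: [0.3, -0.8, -2.9]
opening: 0.219
finger_force: 98.1
```

```bash
python3 - <<'E'
from h import *
p,d,X,K,T=cloud('wrist');np.savez('w16.npz',p=p,X=X)
st=ctrl.get_state();print(st['time'],st['eef_pos'].round(4))
hsv=cv2.cvtColor(p,cv2.COLOR_RGB2HSV);z=X[...,2]
e=np.array([np.cos(TN),np.sin(TN)]); s=(X[...,:2]-NEST)@e; l=(X[...,:2]-NEST)@np.array([-e[1],e[0]])
b=(abs(s)<.06)&(abs(l)<.022)&(hsv[...,0]>10)&(hsv[...,0]<30)&(hsv[...,1]>90)&(z>.0605)&(z<.068)
q=np.c_[s[b],l[b]].astype(np.float32)*1000; print(len(q),np.percentile(q,[1,99],axis=0),cv2.fitEllipse(cv2.convexHull(q)))
v,u=np.where(b); u0,v0=int(np.median(u)),int(np.median(v)); print(u0,v0)
g=(abs(s+.026)<.07)&(abs(l)<.065)&(hsv[...,0]>45)&(hsv[...,0]<90)&(hsv[...,1]>50)&(abs(z-.055)<.006)
print('nest',orient(X[g]))
save(cv2.resize(p[max(0,v0-50):v0+70,max(0,u0-80):u0+80],(800,600),interpolation=cv2.INTER_CUBIC),'pics/w16c.png')
E
```

```text
32.475 [0.5013 0.1945 0.2127]
1819 [[-20.63407646 -20.78708881]
 [ 20.60765469  20.69569252]] ((-0.12703442573547363, 0.11359870433807373), (43.552040100097656, 43.963050842285156), 170.05447387695312)
237 71
nest ((585.6936645507812, 275.7447814941406), 116.55510711669922, 111.57597351074219, 1.0319677591323853)
```

View pics/w16c.png

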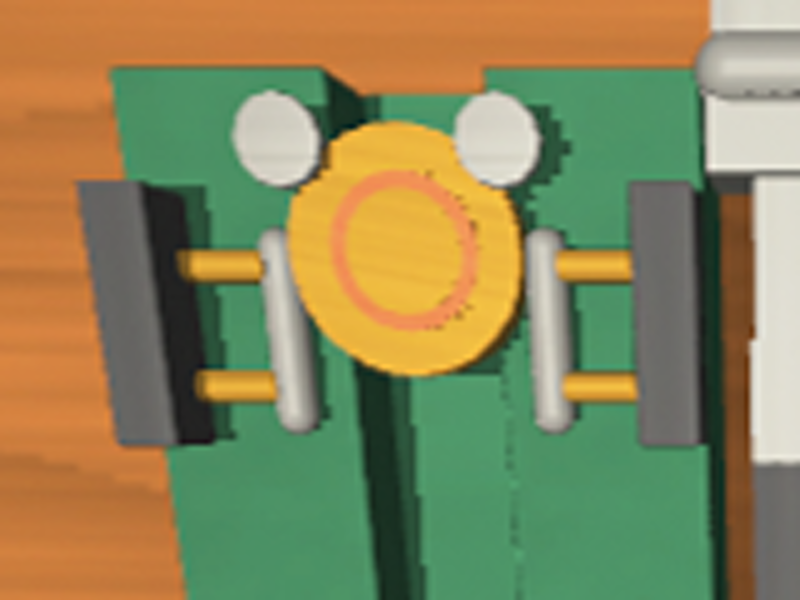

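The disc sits at (405,250), under both pin heads (277,140) and (497,138), and measures within 0.2 mm of home. I take the lifter back to the mat.

```bash
python3 - <<'E'
from h import *
print(delta([.447,-.3257,.0535],.0801))
E
```

```text
[-6.390e-02  5.191e-01  1.592e-01 -1.000e-04  4.000e-04 -6.150e-02]
```

Call:
carry_out(deltas=[-0.003, 0.025, 0, 0, 0, 0, -0.01, 0.075, 0, 0, 0, 0, -0.016, 0.13, 0, 0, 0, 0, -0.023, 0.19, 0, 0, 0, 0, -0.03, 0.25, 0, 0, 0, 0])

```text
time: 33.1
eef_pos: [0.4758, -0.0576, 0.2131]
tcp_rot: [1.0, 0.01, 0.001, 0.0]
contact_force: [1.7, -0.5, -2.4]
opening: 0.215
finger_force: 98.3
```

Call:
carry_out(deltas=[-0.008, 0.06, 0, 0, 0, -0.01, -0.016, 0.12, 0, 0, 0, -0.03, -0.024, 0.18, 0, 0, 0, -0.045, -0.03, 0.23, 0, 0, 0, -0.06, -0.034, 0.269, 0, 0, 0, -0.0615])

```text
time: 33.72
eef_pos: [0.4467, -0.3277, 0.213]
tcp_rot: [0.999, 0.039, 0.0, 0.0]
contact_force: [1.2, 0.1, -2.8]
opening: 0.22
finger_force: 98.3
```

Call:
carry_out(deltas=[0, 0, 0.01, 0, 0, 0, 0, 0, 0.04, 0, 0, 0, 0, 0, 0.08, 0, 0, 0, 0, 0, 0.12, 0, 0, 0, 0, 0, 0.15, 0, 0, 0])

```text
time: 34.35
eef_pos: [0.4466, -0.3237, 0.0606]
tcp_rot: [0.999, 0.04, -0.001, -0.001]
contact_force: [-0.8, 0.1, -2.2]
opening: 0.224
finger_force: 98.4
```

Call:
carry_out(deltas=[0, 0, 0.009, 0, 0, 0, 0, 0, 0.009, 0, 0, 0, 0, 0, 0.009, 0, 0, 0])

```text
time: 34.72
eef_pos: [0.4481, -0.3269, 0.0556]
tcp_rot: [0.999, 0.04, 0.001, 0.001]
contact_force: [1.1, -0.4, -2.4]
opening: 0.216
finger_force: 98.4
```

```bash
python3 f.py; python3 - <<'E'
from h import *
print(delta([.447,-.3257,.0085],.0801))
E
```

```text
35.025 [-0.59 -0.04 -2.78] [0.47 0.37 0.29] [ 0.4477 -0.3268  0.0552]
[-0.0002 -0.0009  0.046   0.0009 -0.0007 -0.0013]
```

Call:
carry_out(deltas=[0, 0, 0.005, 0, 0, 0, 0, -0.0005, 0.015, 0, 0, 0, 0, -0.001, 0.027, 0, 0, 0, 0, -0.001, 0.036, 0, 0, 0, 0, -0.001, 0.04, 0, 0, 0])

```text
time: 35.65
eef_pos: [0.4464, -0.3247, 0.0125]
tcp_rot: [0.999, 0.039, -0.001, -0.001]
contact_force: [-0.4, -0.3, -2.9]
opening: 0.22
finger_force: 98.4
```

Call:
carry_out(deltas=[0, 0, 0.002, 0, 0, 0, 0, 0, 0.004, 0, 0, 0, 0, 0, 0.006, 0, 0, 0, 0, 0, 0.006, 0, 0, 0])

```text
time: 36.15
eef_pos: [0.4472, -0.3255, 0.0082]
tcp_rot: [0.999, 0.039, 0.0, 0.0]
contact_force: [1.3, -0.3, -2.2]
opening: 0.218
finger_force: 98.7
```

```bash
python3 f.py
```

```text
36.45 [ 0.07  0.01 -1.17] [0.5  0.31 0.43] [ 0.4472 -0.3255  0.0082]
```

Call:
carry_out(deltas=[0, 0, 0.0003, 0, 0, 0, 0, 0, 0.0005, 0, 0, 0])

```text
time: 36.7
eef_pos: [0.4472, -0.3255, 0.0082]
tcp_rot: [0.999, 0.039, 0.0, 0.0]
contact_force: [-0.9, 1.1, 5.1]
opening: 0.222
finger_force: 99.2
```

Call:
carry_out(deltas=[0, 0, 0, 0, 0, 0, 0, 0, 0, 0, 0, 0, 0, 0, 0, 0, 0, 0, 0, 0, 0, 0, 0, 0, 0, 0, 0, 0, 0, 0], grip=55)

```text
time: 37.33
eef_pos: [0.4469, -0.3252, 0.0073]
tcp_rot: [0.999, 0.039, -0.0, -0.0]
contact_force: [0.2, 0.2, 0.1]
opening: 0.546
finger_force: 0.0
```

Call:
carry_out(deltas=[0, 0, -0.005, 0, 0, 0, 0, 0, -0.025, 0, 0, 0, 0, 0, -0.06, 0, 0, 0, 0, 0, -0.1, 0, 0, 0, 0, 0, -0.15, 0, 0, 0])

```text
time: 37.95
eef_pos: [0.4466, -0.3249, 0.1595]
tcp_rot: [0.999, 0.039, -0.0, -0.0]
contact_force: [0.5, -0.6, 0.7]
opening: 0.553
finger_force: 0.0
```

Call:
carry_out(deltas=[0, 0, -0.03, 0, 0, 0, 0, 0, -0.05, 0, 0, 0, 0, 0, -0.05, 0, 0, 0])

```text
time: 38.33
eef_pos: [0.4476, -0.3258, 0.2096]
tcp_rot: [0.999, 0.039, 0.001, 0.002]
contact_force: [1.2, -0.1, -0.8]
opening: 0.55
finger_force: 0.0
```

```bash
python3 - <<'E'
from h import *
st=ctrl.get_state();print(st['time'],st['eef_pos'],st['contact_force'],st['opening'])
p,d,X,K,T=cloud('wrist');hsv=cv2.cvtColor(p,cv2.COLOR_RGB2HSV);z=X[...,2]
w=(abs(X[...,1]+.32)<.03)&(X[...,0]>.38)&(X[...,0]<.65)&(z<.06)
for lo,hi in [(.40,.46),(.48,.53),(.57,.62)]:
    k=w&(X[...,0]>lo)&(X[...,0]<hi)&(z>.0035); print(lo,k.sum(),np.percentile(z[k],[5,50,95]).round(4),np.median(X[...,1][k]).round(4))
p,d,X,K,T=cloud('scene'); save(p,'pics/s17.png')
E
```

```text
38.325 [ 0.447568   -0.32584558  0.20960009] [ 1.18384669 -0.06441945 -0.75058894] 0.5497362321601409
0.4 818 [0.0389 0.0409 0.0466] -0.3259
0.48 450 [0.0202 0.0215 0.0226] -0.3196
0.57 897 [0.0039 0.0049 0.0062] -0.3127
```

View pics/s17.png

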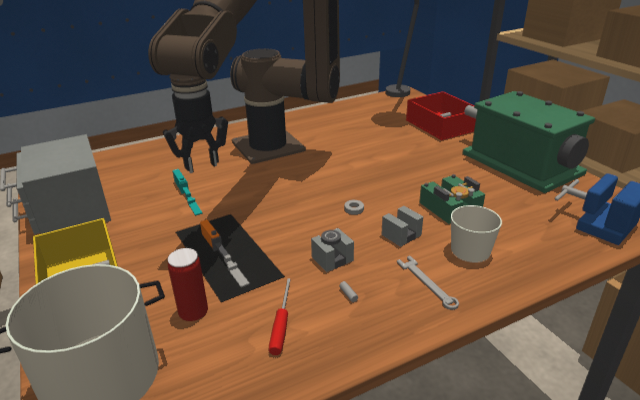

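The lifter lies flat on the mat (225,255), the disc is home in the nest (460,191), and everything else is where it was.

```bash
python3 -c "
from plant import ctrl
print(ctrl.sign_off())"
```

```text
the job is handed in; nothing more can be done
None
```

The job is handed in: the disc measured within 0.2 mm of home under both pin heads, the push averaged about 8.7 N at its strongest, the lifter lies flat on the mat, and the clock stood at about 38 s.

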